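# Call the helper and show which sandwich was missed

### The arm

A 6-joint arm with a two-finger parallel gripper is mounted at the origin on the work surface. World frame = base frame: x ahead of the robot, y to its left, z up, the work surface at z = 0. Lengths are in m, angles in rad, forces in N, time in s.
With the tool pointing down it reaches from about 0.3 to 1 m from the base axis. Payload 5.1 kg.
Tool frame: the origin (TCP) lies at the very end of the fingers, on their centre line; the grasp point (between the pads) lies 19 mm behind it; z points along the fingers, y is the direction in which the jaws open and shut (so a half turn about z gives the same grasp; the last joint's range is limited). The gripper opens to 95 mm and grips with 3 to 60 N. Pads are 20 mm wide; open, the fingers measure 119 mm over their backs; the gripper's body (75 mm by 180 mm) begins 59 mm behind the grasp point.
Start: joints at [1.258, 0.124, 1.65, -0, 1.367, -0.083], TCP at [0.148, 0.633, 0.215] pointing down, gripper open.
Joint ranges: [-2.61, 2.61], [-1.02, 2.33], [0.03, 2.71], [-1.35, 4.49], [0.32, 2.68], [-2.91, 2.91]. Speed limits (rad/s): [2.57, 2.57, 3.14, 3.14, 3.14, 3.14].

### API

Orientations are given as a rotation vector (axis times angle).
In Python, from station import * gives the robot as it stands.
- The arm moves only by the tool servo_tool, never from a script. Its argument "deltas" is a list of rows, each a list of 3 entries, a list of its own where there are three numbers: the finger opening in m, from 0 to 0.0951, then the shift along the tool's x, y, z in m, then the turn, a rotation vector about the tool's x, y, z in degrees. In form: [[hand, [tx, ty, tz], [wx, wy, wz]], ...]. A call has 1 to 20 rows; each row is the pose to reach, as a shift and turn from the pose commanded when the call began, along the tool's axes at that moment; what a row does not reach only later rows make up. A row lasts 1/10 s, in which the tool goes at most 50 mm and 8.59 degrees, less where a joint would pass 70% of its speed; a pose out of reach is approached as far as the arm can. A call with a gripper value outside its range is refused whole. The fingers move at their own pace and stop on an object; "grip_force" is the grip in N (left out, the last holds). Time passes only in rows, so rows that repeat a pose let the fingers close. It gives the time, the measured TCP pose, the force and the opening at its end, in the units of the state.
- get_state(): the state, without advancing time (a new reading comes with each control period).
- grab_frame(name): name is "side" or "top"; returns the picture (384x512x3 uint8, red, green, blue); there is no depth.
- camera_params(name): a dict with "fx", "fy", "cx", "cy" (pixels), "k1" (the pictures are not rectified: a ray, as slopes to the right and down, at radius r is drawn at 1 + k1 r^2 times it, then the intrinsics apply), "world_to_cam" (4x4, takes a point from world to camera coordinates). Camera axes: x right, y down, z forward; pixel columns grow to the right and rows downward; lengths in m; the calibration is good to about 2 mm. A picture is of the moment at which its call begins. camera_params takes no time and is no camera call.
- close_job(): hands the job in, once; it reports no verdict.
Trained networks look in the newest picture that a camera, given by its name, has taken for a name from the list of things; names that differ only in an ending like _2 or _b are one class to them, and where a whole thing is asked for, a point or a joint stands for the part that bears it (a point fixed in the world has none). Each returns a list of dicts, best first, with "conf" (0 to 1); they miss things now and then, are a little off and sometimes report something else, mostly with a low value. They report only what shows in the picture. A call takes as long as a camera call. They do not tell look-alikes from the thing itself.
- recognise(camera, target): "pixel" ([column, row] in pixels, amid what is visible of it).
The state is a dict: "t": time; "joint_pos": joint angles; "qvel": joint speeds; "tau": joint torques, N m; "eef_pos": TCP position; "eef_rot": TCP orientation; "wrist_force": force on the tool from outside, world axes, zero at the start; "wrist_torque": the same for the moment, N m; "width": opening from 0.0 (shut) to 1.0 (fully open).
Only numpy, scipy, OpenCV 4.12 (cv2) and the standard library are available. Lean on these libraries where they do the work, as an engineer would, in place of code of your own. Each camera call takes 0.05 s, during which the arm holds its last target.

### The job

One open sandwich on the board was missed: it has its cheese but no half gherkin on top. Call the helper by pressing the counter bell's plunger right down and letting it up, then point down at the missed sandwich with your fingertips a few centimetres above its middle and keep still for two full seconds, then point in the same way at the bowl of gherkins that are to go on it, and finish while still pointing there. Touch nothing but the bell, leave everything standing where it is, and carry your hand high when you cross the rest of the food, so that you never seem to point at another sandwich or at the tomatoes.

Things in the scene. Friction and masses are not known exactly. Their poses are not given: they have to be found in the camera images.
- plunger_top (a point): The top of the plunger of the counter bell: a steel dome 75 mm across on a black base 85 mm across, the bell standing loose on the table. The plunger is a steel button 20 mm across on the middle of the dome; its top is 64 mm above the table and it moves straight down.
- bell_plunger (a joint): How far the bell's plunger is pressed down, in m: 0 up, 0.005 right down (the bell rings over the last 1.5 mm). A spring brings it back; it starts to move at about 1 N and is right down at about 4 N.
- bell: The whole counter bell, about 280 g, 64 mm high, origin at the centre of its underside. It may stand left or right of the board, near or far.
- board: The dark wooden sandwich board, 250 x 300 mm, 18 mm thick, lying on the table with six open sandwiches in two rows (along its x) of three (along its y), 104 and 92 mm apart. Origin at the centre of its underside. It does not move.
- slice_bare: The missed open sandwich: an oval slice of bread 88 x 60 mm (long along its x), 16 mm thick, with a flat slice of cheese on it (20 mm high in all) and no gherkin. Loose on the board, 45 g, in any of the six places. Origin at the centre of its underside.
- bare_top (a point): The middle of the upper face of the missed sandwich's cheese, 20 mm above its underside (38 mm above the table).
- slice_1: An open sandwich like the missed one, but finished: half a gherkin, about 50 mm long, lies on its cheese and brings it to 29 mm high. Origin at the centre of its underside; x along its length.
- slice_2: An open sandwich like the missed one, but finished: half a gherkin, about 50 mm long, lies on its cheese and brings it to 29 mm high. Origin at the centre of its underside; x along its length.
- slice_3: An open sandwich like the missed one, but finished: half a gherkin, about 50 mm long, lies on its cheese and brings it to 29 mm high. Origin at the centre of its underside; x along its length.
- slice_4: An open sandwich like the missed one, but finished: half a gherkin, about 50 mm long, lies on its cheese and brings it to 29 mm high. Origin at the centre of its underside; x along its length.
- slice_5: An open sandwich like the missed one, but finished: half a gherkin, about 50 mm long, lies on its cheese and brings it to 29 mm high. Origin at the centre of its underside; x along its length.
- gherkin_bowl: A round white bowl, 110 mm across the rim and 55 mm high, origin at the centre of its underside, heaped with whole gherkins (long, with rounded ends, 19 mm thick) that rise to 70 mm. Loose, about 420 g. It may stand left or right of the board, near or far.
- gherkin_top (a point): The top of the heap of gherkins in the middle of their bowl, 70 mm above the table.
- tomato_bowl: A round white bowl, 110 mm across the rim and 55 mm high, origin at the centre of its underside, the same kind as the gherkin bowl but heaped with small round tomatoes that rise to 69 mm. To be left alone.
- jar: A closed glass jar with a metal lid, 74 mm across and 90 mm high, beside the board. Origin at the centre of its underside. To be left alone.
- bottle: A tall glass bottle, 68 mm across and 220 mm high, at the back of the table. Origin at the centre of its underside. To be left alone.
- cups: A stack of clear plastic cups turned upside down, 77 mm across and 95 mm high, at the back. Origin at the centre of its underside. To be left alone.
- mill: A turned wooden pepper mill, 54 mm across and 148 mm high, at the back. Origin at the centre of its underside. To be left alone.
There are look-alikes about, which are no part of the job. What is shaped like the gherkin_bowl but yellow is not meant.

How it is judged:
On the way, in this order (a step that is already met when the one before it is completed fails the run):
1. the bell's plunger is pressed down by the fingers (3.5 mm of its 5 mm or more) (value of joint bell_plunger above 0.0035 m and contact force between the fingers and bell above 0.3 N), for 0.04 s.
2. the plunger is up again and the hand points at the missed sandwich for 1.8 s: grasp point within 25 mm of its middle seen from above, 15 to 75 mm above it (horizontal distance between the grasp point and bare_top below 0.025 m and z of the grasp point in the frame of bare_top between 0.015 and 0.075 m and value of joint bell_plunger below 0.001 m), for 1.8 s.
3. the hand points at the gherkins: grasp point within 30 mm of the middle of the bowl seen from above, 15 to 75 mm above the heap (horizontal distance between the grasp point and gherkin_top below 0.03 m and z of the grasp point in the frame of gherkin_top between 0.015 and 0.075 m and value of joint bell_plunger below 0.001 m), for 0.3 s.
At the end, for the whole second after the job is handed in: The hand still points at the gherkins (grasp point within 30 mm of the bowl's middle seen from above, 15 to 75 mm above the heap), touching nothing; the plunger is up (under 1 mm); the bell stands at rest within 20 mm, and every other thing within 10 mm, of where it was (all of step 3 and distance of bell from where it was at the start of the episode below 0.02 m and angle between bell's own z axis and vertical below 0.1 rad and linear speed of bell below 0.02 m/s and distance of each of slice_bare, slice_1, slice_2, slice_3, slice_4, slice_5, gherkin_bowl, tomato_bowl, jar, bottle, cups, mill from where it was at the start of the episode below 0.01 m).
It fails at once if the robot touches a sandwich, the board, a bowl or another bystander ((contact force between the fingers and slice_bare above 0.3 N or contact force between the fingers and slice_1 above 0.3 N or contact force between the fingers and slice_2 above 0.3 N or contact force between the fingers and slice_3 above 0.3 N or contact force between the fingers and slice_4 above 0.3 N or contact force between the fingers and slice_5 above 0.3 N or contact force between the fingers and gherkin_bowl above 0.3 N or contact force between the fingers and tomato_bowl above 0.3 N or contact force between the fingers and jar above 0.3 N or contact force between the fingers and bottle above 0.3 N or contact force between the fingers and cups above 0.3 N or contact force between the fingers and mill above 0.3 N or contact force between the fingers and board above 0.3 N) or (contact force between the arm and slice_bare above 0.3 N or contact force between the arm and slice_1 above 0.3 N or contact force between the arm and slice_2 above 0.3 N or contact force between the arm and slice_3 above 0.3 N or contact force between the arm and slice_4 above 0.3 N or contact force between the arm and slice_5 above 0.3 N or contact force between the arm and gherkin_bowl above 0.3 N or contact force between the arm and tomato_bowl above 0.3 N or contact force between the arm and jar above 0.3 N or contact force between the arm and bottle above 0.3 N or contact force between the arm and cups above 0.3 N or contact force between the arm and mill above 0.3 N or contact force between the arm and board above 0.3 N)).
It fails at once if the bell is lifted, carried, shoved (30 mm) or tipped (height (world z) of bell above 0.008 m or distance of bell from where it was at the start of the episode above 0.03 m or angle between bell's own z axis and vertical above 0.25 rad).
It fails at once if something that should be left alone is moved more than 15 mm (distance of any of slice_bare, slice_1, slice_2, slice_3, slice_4, slice_5, gherkin_bowl, tomato_bowl, jar, bottle, cups, mill from where it was at the start of the episode above 0.015 m).
It fails at once if the hand points at another sandwich (grasp point within 25 mm of its middle from above, under 95 mm over its underside) ((horizontal distance between the grasp point and slice_1 below 0.025 m and z of the grasp point in the frame of slice_1 below 0.095 m) or (horizontal distance between the grasp point and slice_2 below 0.025 m and z of the grasp point in the frame of slice_2 below 0.095 m) or (horizontal distance between the grasp point and slice_3 below 0.025 m and z of the grasp point in the frame of slice_3 below 0.095 m) or (horizontal distance between the grasp point and slice_4 below 0.025 m and z of the grasp point in the frame of slice_4 below 0.095 m) or (horizontal distance between the grasp point and slice_5 below 0.025 m and z of the grasp point in the frame of slice_5 below 0.095 m)).
It fails at once if the hand points at the tomatoes (grasp point within 30 mm of the bowl's middle from above, under 145 mm over its underside) (horizontal distance between the grasp point and tomato_bowl below 0.03 m and z of the grasp point in the frame of tomato_bowl below 0.145 m).
It also fails if it takes over 46 s, if anything falls off the work surface, if the arm or the gripper's body presses on something with over 40 N, if the wrist force passes 120 N, or if a joint passes its speed limit or range.

## Working session

There is one attempt and no reset: what is moved stays moved. The work goes in short steps, Python scripts to look and compute and a tool call to move; the robot and the scene stay as the last step left them, time stands still between calls to the robot, and variables do not carry over. Pictures are saved under pics/ and viewed, and the job is handed in when it is done.

Besides the shell and the picture viewer there is one more tool, called after "Emit:" by a JSON object that holds its "api" and its "payload". servo_tool: Moves the arm, as the interface text tells. Its arguments: {"type":"object","properties":{"deltas":{"type":"array","items":{"type":"array"}},"grip_force":{"type":"number"}},"required":["deltas"]}

```bash
mkdir -p pics
python3 - <<'E'
from station import *
import cv2
for n in("top","side"):
    f=grab_frame(n); cv2.imwrite(f"pics/{n}0.png",cv2.resize(f[:,:,::-1],(800,600)))
    p=camera_params(n); print(n,p)
    for t in ["bell","plunger_top","slice_bare","gherkin_bowl","tomato_bowl","jar","board","bottle","cups","mill"]:
        print(t,[([round(float(a)) for a in d['pixel']],round(d['conf'],2)) for d in recognise(n,t)][:7])
s=get_state();print(s)
E
```

```text
top {'fx': 380.10931228125094, 'fy': 380.10931228125094, 'cx': 258.73221914897596, 'cy': 194.8301752879305, 'k1': 0.008531192405452182, 'world_to_cam': array([[-0.00394751, -0.99998551, -0.00365907, -0.00805656],
       [-0.99743925,  0.0041987 , -0.0713955 ,  0.49447201],
       [ 0.07140983,  0.00336786, -0.99744137,  1.23861088],
       [ 0.        ,  0.        ,  0.        ,  1.        ]])}
bell [([164, 167], 0.73)]
plunger_top [([231, 191], 0.6), ([293, 160], 0.49)]
slice_bare [([261, 158], 0.64)]
gherkin_bowl [([308, 248], 0.94), ([372, 276], 0.92), ([352, 213], 0.87), ([232, 245], 0.84), ([352, 124], 0.74)]
tomato_bowl [([348, 172], 0.75)]
jar []
board [([259, 175], 0.84), ([261, 159], 0.69), ([231, 159], 0.33)]
bottle [([309, 110], 0.56)]
cups [([214, 114], 0.93), ([260, 156], 0.37)]
mill [([278, 110], 0.85)]
side {'fx': 351.08239751297464, 'fy': 351.08239751297464, 'cx': 253.34875923594015, 'cy': 193.8669848792198, 'k1': -0.053974348121893376, 'world_to_cam': array([[ 0.96900451, -0.24673843,  0.01226381, -0.49742391],
       [-0.14264341, -0.59934737, -0.78767734,  0.124708
[... 569 characters left out ...]
, 0.75), ([340, 195], 0.55), ([270, 218], 0.16)]
{'t': 1.1, 'joint_pos': array([ 1.25840386e+00,  1.23792268e-01,  1.65030187e+00,  1.79811292e-06,
        1.36749787e+00, -8.25875386e-02]), 'qvel': array([-0.00084513,  0.00118463, -0.00040176, -0.0017633 ,  0.00027302,
        0.00060652]), 'tau': array([-1.98106412e-03, -4.17605031e+01, -3.60226393e+01,  7.74585013e-02,
        4.28734766e-02, -1.48555114e-05]), 'eef_pos': array([0.14807814, 0.63289593, 0.21466011]), 'eef_rot': array([-3.60183336e-01, -3.12087525e+00, -1.53423725e-06]), 'wrist_force': array([-0.40628425, -0.05813463,  0.10731102]), 'wrist_torque': array([-0.09289323, -0.0349253 ,  0.02631684]), 'width': 0.9991221252519285}
```

View pics/top0.png

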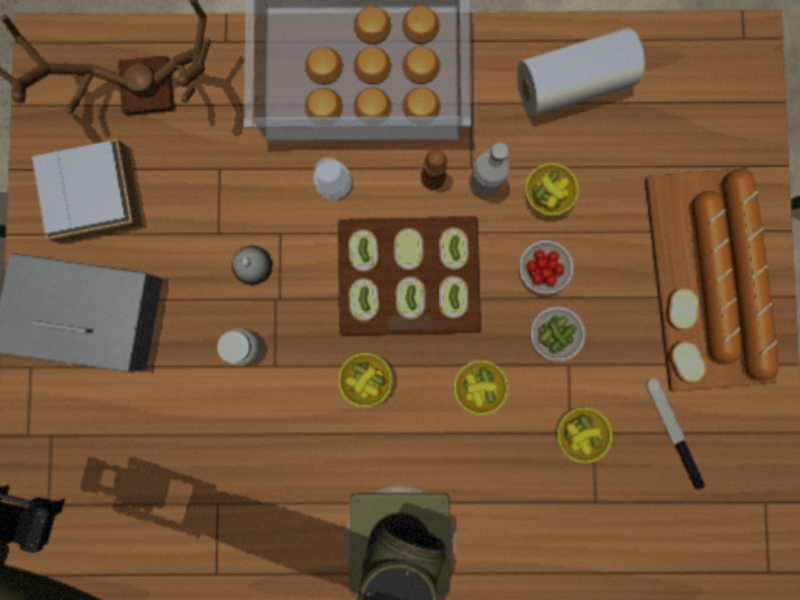

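View pics/side0.png

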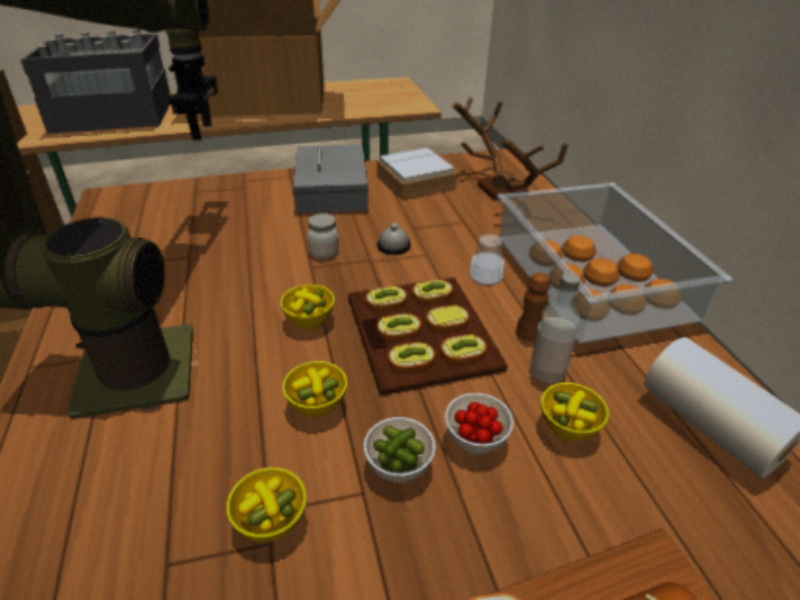

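The top view shows the bell at (252,264), the bare slice in the far middle place (408,249), the white gherkin bowl at (557,333) and the tomatoes at (546,268). All pixels are in the 800-wide view. I'll zoom in on the bell, then compute positions.

```bash
cat > h.py <<'E'
from station import *
import numpy as np,cv2
def ray(n,px):
    p=camera_params(n);K=np.array([[p['fx'],0,p['cx']],[0,p['fy'],p['cy']],[0,0,1]])
    u=cv2.undistortPoints(np.array([[px]],float),K,np.array([p['k1'],0,0,0,0]))[0,0]
    T=np.array(p['world_to_cam']);R=T[:3,:3];return -R.T@T[:3,3],R.T@np.array([u[0],u[1],1])
def at(n,px,z):
    c,d=ray(n,px);return np.round(c+d*(z-c[2])/d[2],4)
E
python3 - <<'E'
from h import *
t=grab_frame("top");s=grab_frame("side")
def crop(f,x,y,w=24):
    return cv2.resize(f[y-w:y+w,x-w:x+w,::-1],(384,384),interpolation=cv2.INTER_NEAREST)
cv2.imwrite("pics/c1.png",np.hstack([crop(t,161,169),crop(s,252,150)]))
cv2.imwrite("pics/c2.png",np.hstack([crop(t,357,213),crop(t,261,159)]))
for nm,z,a,b in [("bell",.03,(161,169),(252,153)),("bare",.038,(261,159),(287,203)),("gherk",.06,(356.5,213),(255,286)),("tom",.06,(349.5,171),(306,270)),("jar",.09,(150,222),(205,140)),("bottletop",.22,(319,96),(357,206)),("mill",.148,(278,98),(346,178))]:
    print(nm,at("top",a,z),at("side",b,z))
E
```

```text
bell [0.5801 0.311  0.03  ] [0.5821 0.2928 0.03  ]
bare [ 0.6105 -0.018   0.038 ] [ 0.6129 -0.0356  0.038 ]
gherk [ 0.4322 -0.3207  0.06  ] [ 0.4311 -0.3356  0.06  ]
tom [ 0.5667 -0.3013  0.06  ] [ 0.5655 -0.3191  0.06  ]
jar [0.4063 0.327  0.09  ] [0.4095 0.3275 0.09  ]
bottletop [ 0.7586 -0.1818  0.22  ] [ 0.6846 -0.291   0.22  ]
mill [ 0.7774 -0.0697  0.148 ] [ 0.7679 -0.0917  0.148 ]
```

View pics/c1.png

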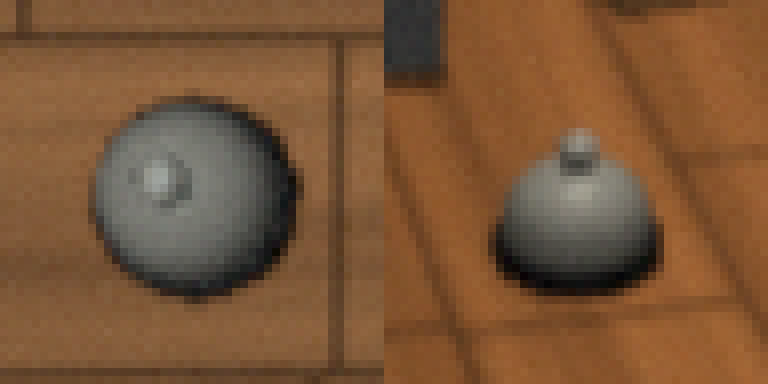

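View pics/c2.png

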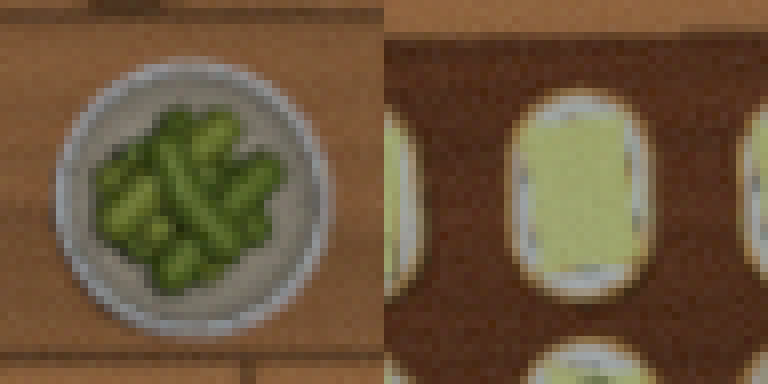

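The two cameras disagree by about 17 mm in y. I'll check each one against the known TCP pose.

```bash
cat >> h.py <<'E'
def proj(n,P):
    p=camera_params(n);K=np.array([[p['fx'],0,p['cx']],[0,p['fy'],p['cy']],[0,0,1]]);T=np.array(p['world_to_cam'])
    return cv2.projectPoints(np.array([P],float),cv2.Rodrigues(T[:3,:3])[0],T[:3,3],K,np.array([p['k1'],0,0,0,0]))[0][0,0]
E
python3 - <<'E'
from h import *
st=get_state();P=st['eef_pos'];R=cv2.Rodrigues(st['eef_rot'])[0]
print(R)
o=[]
for n in("top","side"):
    f=grab_frame(n)[:,:,::-1].copy()
    f=cv2.resize(f,None,fx=4,fy=4,interpolation=cv2.INTER_NEAREST)
    for q,c in [(P,(0,0,255)),(P+R[:,1]*.0595,(255,0,0)),(P-R[:,1]*.0595,(255,0,0)),([0,0,0],(0,255,255))]:
        u=proj(n,q);print(n,u);cv2.drawMarker(f,tuple(int(v) for v in u*4+2),c,0,12,1)
    u=proj(n,P)*4;x=int(max(0,min(u[0]-200,2048-400)));y=int(max(0,min(u[1]-200,1536-400)));o.append(f[y:y+400,x:x+400])
    if n=="side": f2=f
cv2.imwrite("pics/tcp0.png",np.hstack(o)); cv2.imwrite("pics/base.png",f2[400:1100,0:800][:600])
# plunger & bowl triangulation
from scipy.optimize import least_squares
for nm,a,b in [("plunger",(156.8,167),(252,142.5)),("bare",(261,159),(287,202.5)),("jar",(149.5,222),(205.5,141.5)),("tom",(349.5,171),(306,270))]:
    r=least_squares(lambda X:np.r_[proj("top",X)-a,proj("side",X)-b],[.5,0,.05]);print(nm,r.x.round(4),r.fun.round(2))
E
```

```text
[[-9.73717962e-01  2.27757175e-01 -1.75699140e-06]
 [ 2.27757175e-01  9.73717961e-01 -3.18826630e-05]
 [-5.55069118e-06 -3.14448891e-05 -9.99999999e-01]]
top [ 22.36459893 317.78457084]
top [  1.1761459  312.83074731]
top [ 43.56626462 322.75115289]
top [256.25643037 346.78187739]
side [128.48545745  84.4221717 ]
side [132.23979556  79.22796156]
side [124.47728331  89.97923516]
side [ 86.00761791 235.82077626]
plunger [0.5842 0.3156 0.0629] [ 0.13 -0.69 -0.84  0.08]
bare [ 0.616  -0.0189  0.0255] [ 0.25 -1.03 -1.02  0.13]
jar [0.4083 0.3307 0.0818] [ 0.07 -0.66 -0.79  0.04]
tom [ 0.5711 -0.3059  0.0428] [ 0.17 -0.64 -0.51  0.07]
```

View pics/tcp0.png

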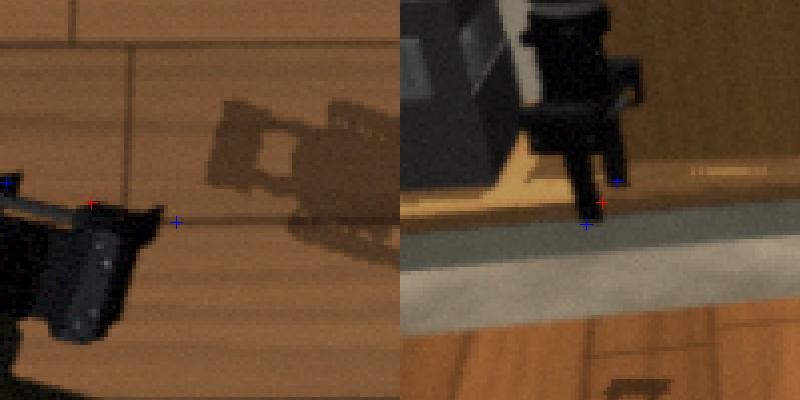

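View pics/base.png

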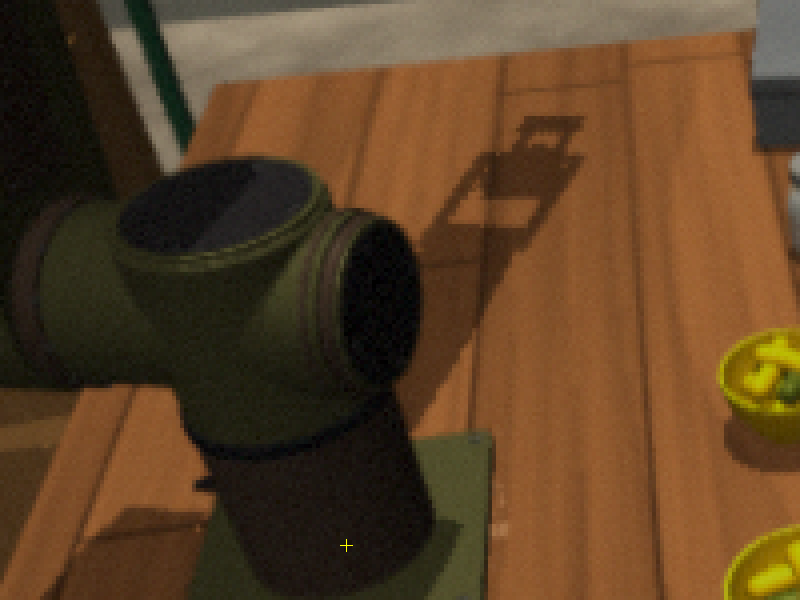

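Emit:
{"api": "servo_tool", "payload": {"deltas": [[0,[0,0,-0.03],[0,0,0]],[0,[-0.497,-0.212,-0.03],[0,0,0]],[0,[-0.497,-0.212,-0.03],[0,0,0]],[0,[-0.497,-0.212,-0.03],[0,0,0]],[0,[-0.497,-0.212,-0.03],[0,0,0]],[0,[-0.497,-0.212,-0.03],[0,0,0]],[0,[-0.497,-0.212,-0.03],[0,0,0]],[0,[-0.497,-0.212,-0.03],[0,0,0]],[0,[-0.497,-0.212,-0.03],[0,0,0]],[0,[-0.497,-0.212,-0.03],[0,0,0]],[0,[-0.497,-0.212,-0.03],[0,0,0]],[0,[-0.497,-0.212,-0.03],[0,0,0]],[0,[-0.497,-0.212,-0.03],[0,0,0]],[0,[-0.497,-0.212,0.03],[0,0,0]],[0,[-0.497,-0.212,0.08],[0,0,0]],[0,[-0.497,-0.212,0.1],[0,0,0]],[0,[-0.497,-0.212,0.1],[0,0,0]],[0,[-0.497,-0.212,0.1],[0,0,0]]]}}

```text
t: 3.1
eef_pos: [0.5834, 0.3138, 0.1151]
eef_rot: [-0.359, -3.121, 0.0]
wrist_force: [0.0, 0.5, 0.3]
width: 0.006
```

Run:
```python
from h import *
st=get_state();P=st['eef_pos'];R=cv2.Rodrigues(st['eef_rot'])[0]
print(st['t'],P,R.round(3),st['width'],st['joint_pos'].round(2),st['wrist_force'])
o=[]
for n in("top","side"):
    f=grab_frame(n)[:,:,::-1].copy()
    u=proj(n,P);print(n,u)
    x=int(u[0]-24);y=int(u[1]-24)
    c=cv2.resize(f[y:y+48,x:x+48],None,fx=8,fy=8,interpolation=cv2.INTER_NEAREST)
    for q,k in[(P,(0,0,255)),([.584,.313,.064],(0,255,255))]:
        v=proj(n,q);cv2.drawMarker(c,(int((v[0]-x)*8+4),int((v[1]-y)*8+4)),k,0,10,1)
    o.append(c); print(x,y)
cv2.imwrite("pics/tcp1.png",np.hstack(o))
```

```text
3.1 [0.58339204 0.31383451 0.11509142] [[-0.974  0.227 -0.   ]
 [ 0.227  0.974  0.   ]
 [ 0.    -0.    -1.   ]] 0.006027830479746524 [ 0.41  0.23  1.71  0.    1.21 -0.93] [0.03487002 0.46241351 0.31770963]
top [152.88340334 164.07260246]
128 140
side [251.18052597 130.65294784]
227 106
```

View pics/tcp1.png

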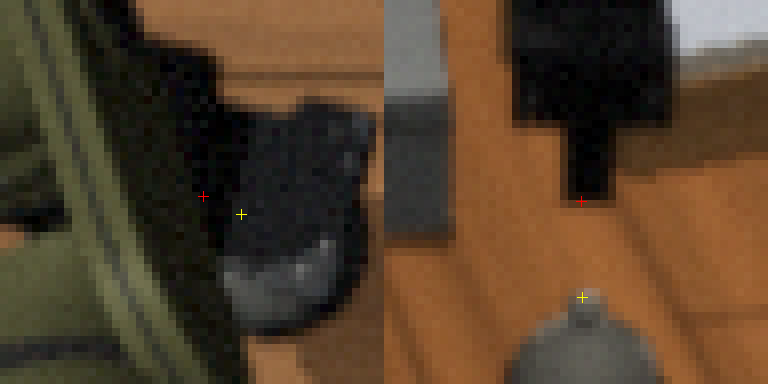

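Run:
```python
from h import *
for z in(.064,): print(at("top",(156.8,167),z),at("side",(252.2,143),z),at("top",(161,169.2),0.01))
o=[]
s=grab_frame("side")[:,:,::-1].copy()
def crop(f,x,y,w,pts,n):
    k=480//(2*w);c=cv2.resize(f[y-w:y+w,x-w:x+w],None,fx=k,fy=k,interpolation=cv2.INTER_NEAREST)
    for q,col in pts:
        v=proj(n,q);cv2.circle(c,(int((v[0]-x+w)*k+k/2),int((v[1]-y+w)*k+k/2)),1,col,-1)
    return c[:384,:384] if 0 else c
th=np.linspace(0,6.28,40)
def circ(x,y,z,r,c): return [((x+r*np.cos(a),y+r*np.sin(a),z),c) for a in th]
g=circ(.432,-.3207,.055,.055,(0,0,255))
b=[((.6105+.044*np.cos(a),-.018+.03*np.sin(a),.034),(0,0,255)) for a in th]
o=np.hstack([crop(s,255,282,40,g,"side"),crop(s,287,203,24,b,"side")])
cv2.imwrite("pics/s1.png",cv2.resize(o,(800,400)))
```

```text
[0.5818 0.3157 0.064 ] [0.5868 0.3097 0.064 ] [0.5822 0.3163 0.01  ]
```

View pics/s1.png

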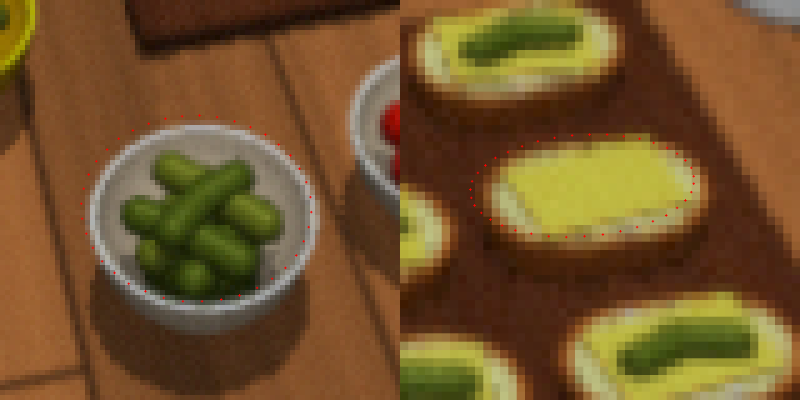

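Emit:
{"api": "servo_tool", "payload": {"deltas": [[0,[0,0,0.03],[0,0,0]],[0,[0,0,0.045],[0,0,0]],[0,[0,0,0.05],[0,0,0]],[0,[0,0,0.052],[0,0,0]],[0,[0,0,0.054],[0,0,0]],[0,[0,0,0.0555],[0,0,0]],[0,[0,0,0.0555],[0,0,0]]]}}

```text
t: 3.95
eef_pos: [0.5844, 0.3136, 0.0603]
eef_rot: [0.36, 3.119, 0.001]
wrist_force: [-2.4, -1.1, 3.2]
width: 0.005
```

Emit:
{"api": "servo_tool", "payload": {"deltas": [[0,[0,0,0.001],[0,0,0]],[0,[0,0,0.002],[0,0,0]],[0,[0,0,0.003],[0,0,0]],[0,[0,0,0.003],[0,0,0]]]}}

```text
t: 4.35
eef_pos: [0.5845, 0.3136, 0.059]
eef_rot: [0.36, 3.12, 0.001]
wrist_force: [-5.9, -2.6, 12.9]
width: 0.006
```

The plunger is right down: z is 0.059 and the wrist reads 13 N. Next I lift straight up and check the bell.

Emit:
{"api": "servo_tool", "payload": {"deltas": [[0,[0,0,-0.004],[0,0,0]],[0,[0,0,-0.01],[0,0,0]],[0,[0,0,-0.04],[0,0,0]],[0,[0,0,-0.09],[0,0,0]],[0,[0,0,-0.14],[0,0,0]],[0,[0,0,-0.19],[0,0,0]],[0,[0,0,-0.19],[0,0,0]],[0,[0,0,-0.19],[0,0,0]]]}}

```text
t: 5.15
eef_pos: [0.5846, 0.3136, 0.2481]
eef_rot: [0.36, 3.117, 0.003]
wrist_force: [1.0, 0.9, -0.0]
width: 0.002
```

Run:
```python
from h import *
st=get_state();P=st['eef_pos'];R=cv2.Rodrigues(st['eef_rot'])[0];print(st['t'],P,st['wrist_force'])
s=grab_frame("side")[:,:,::-1]
cv2.imwrite("pics/b2.png",np.hstack([cv2.imread("pics/c1.png")[:,384:],cv2.resize(s[126:174,228:276],None,fx=8,fy=8,interpolation=cv2.INTER_NEAREST)]))
for t in([.613,-.021],[.432,-.323]): print((R.T@(np.r_[t,P[2]]-P)).round(4))
```

```text
5.15 [0.58456749 0.31358938 0.24814278] [ 0.98249281  0.85460939 -0.00490963]
[-0.1039 -0.3193 -0.0004]
[ 0.0036 -0.6546 -0.0015]
```

View pics/b2.png

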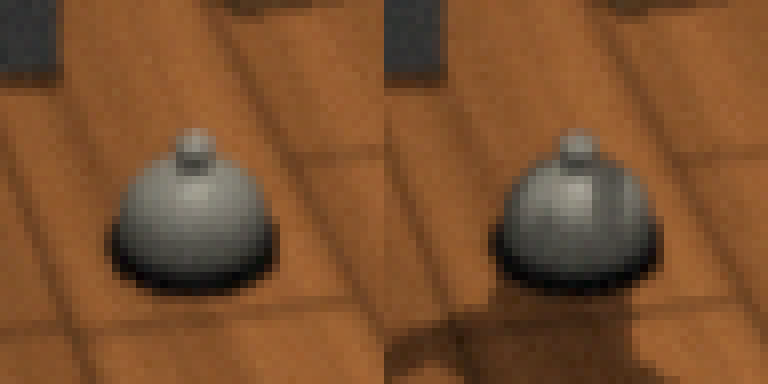

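The bell hasn't moved and the plunger is up. Now I cross at height to the bare sandwich.

Emit:
{"api": "servo_tool", "payload": {"deltas": [[0,[-0.104,-0.319,0],[0,0,0]],[0,[-0.104,-0.319,0],[0,0,0]],[0,[-0.104,-0.319,0],[0,0,0]],[0,[-0.104,-0.319,0],[0,0,0]],[0,[-0.104,-0.319,0],[0,0,0]],[0,[-0.104,-0.319,0],[0,0,0]],[0,[-0.104,-0.319,0],[0,0,0]],[0,[-0.104,-0.319,0],[0,0,0]],[0,[-0.104,-0.319,0],[0,0,0]],[0,[-0.104,-0.319,0],[0,0,0]],[0,[-0.104,-0.319,0.04],[0,0,0]],[0,[-0.104,-0.319,0.08],[0,0,0]],[0,[-0.104,-0.319,0.12],[0,0,0]],[0,[-0.104,-0.319,0.14],[0,0,0]],[0,[-0.104,-0.319,0.14],[0,0,0]]]}}

```text
t: 6.7
eef_pos: [0.6089, -0.0189, 0.101]
eef_rot: [-0.356, -3.112, -0.0]
wrist_force: [-1.2, -1.0, -0.5]
width: 0.003
```

Run:
```python
from h import *
st=get_state();P=st['eef_pos'];print(st['t'],P)
s=grab_frame("side")[:,:,::-1]
c=cv2.resize(s[140:260,200:360],(800,600),interpolation=cv2.INTER_NEAREST)
for q in(P,[P[0],P[1],.038]):
    v=proj("side",q);cv2.drawMarker(c,(int((v[0]-200)*5+2),int((v[1]-140)*5+2)),(0,0,255),0,14,1)
cv2.imwrite("pics/p2.png",c)
```

```text
6.7 [ 0.60889174 -0.01892066  0.10103933]
```

View pics/p2.png

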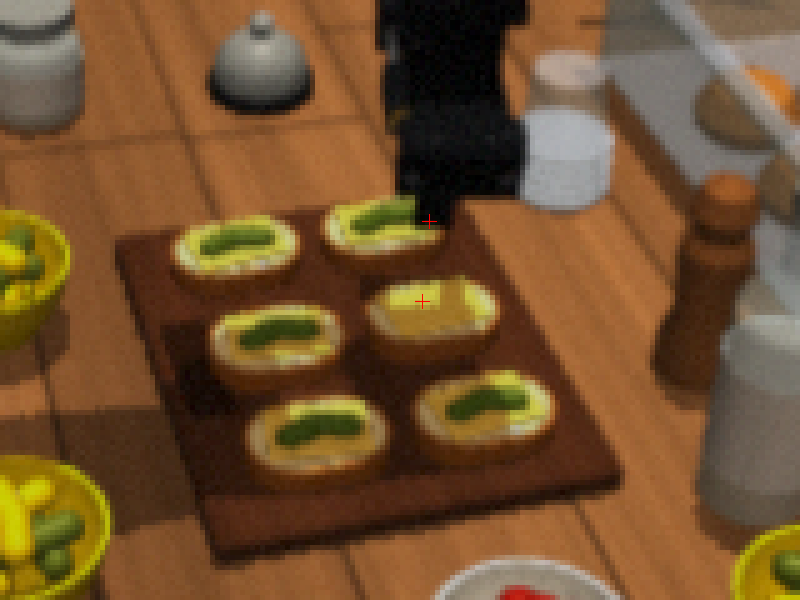

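Emit:
{"api": "servo_tool", "payload": {"deltas": [[0,[-0.003,0,0.015],[0,0,0]],[0,[-0.003,0,0.03],[0,0,0]],[0,[-0.003,0,0.033],[0,0,0]],[0,[-0.003,0,0.033],[0,0,0]],[0,[-0.003,0,0.033],[0,0,0]],[0,[-0.003,0,0.033],[0,0,0]],[0,[-0.003,0,0.033],[0,0,0]],[0,[-0.003,0,0.033],[0,0,0]],[0,[-0.003,0,0.033],[0,0,0]],[0,[-0.003,0,0.033],[0,0,0]]]}}

```text
t: 7.75
eef_pos: [0.6153, -0.0218, 0.0733]
eef_rot: [0.36, 3.121, -0.0]
wrist_force: [-0.8, 0.3, -0.7]
width: 0.005
```

Emit:
{"api": "servo_tool", "payload": {"deltas": [[0,[0,0,0],[0,0,0]],[0,[0,0,0],[0,0,0]],[0,[0,0,0],[0,0,0]],[0,[0,0,0],[0,0,0]],[0,[0,0,0],[0,0,0]],[0,[0,0,0],[0,0,0]],[0,[0,0,0],[0,0,0]],[0,[0,0,0],[0,0,0]],[0,[0,0,0],[0,0,0]],[0,[0,0,0],[0,0,0]],[0,[0,0,0],[0,0,0]],[0,[0,0,0],[0,0,0]],[0,[0,0,0],[0,0,0]],[0,[0,0,0],[0,0,0]],[0,[0,0,0],[0,0,0]],[0,[0,0,0],[0,0,0]],[0,[0,0,0],[0,0,0]],[0,[0,0,0],[0,0,0]],[0,[0,0,0],[0,0,0]],[0,[0,0,0],[0,0,0]]]}}

```text
t: 9.75
eef_pos: [0.6153, -0.0217, 0.0732]
eef_rot: [0.36, 3.121, -0.0]
wrist_force: [0.1, -0.1, -0.2]
width: 0.006
```

Run:
```python
from h import *
st=get_state();P=st['eef_pos'];R=cv2.Rodrigues(st['eef_rot'])[0];print(st['t'],P)
s=grab_frame("side")[:,:,::-1]
c=cv2.resize(s[140:260,200:360],(800,600),interpolation=cv2.INTER_NEAREST)
cv2.imwrite("pics/p3.png",c)
for t in([.43,-.15],[.432,-.323],): print((R.T@(np.r_[t,P[2]]-P)).round(4))
```

```text
9.75 [ 0.61525728 -0.02174165  0.07316942]
[ 0.1512 -0.1671 -0.    ]
[ 0.1098 -0.3351 -0.    ]
```

View pics/p3.png

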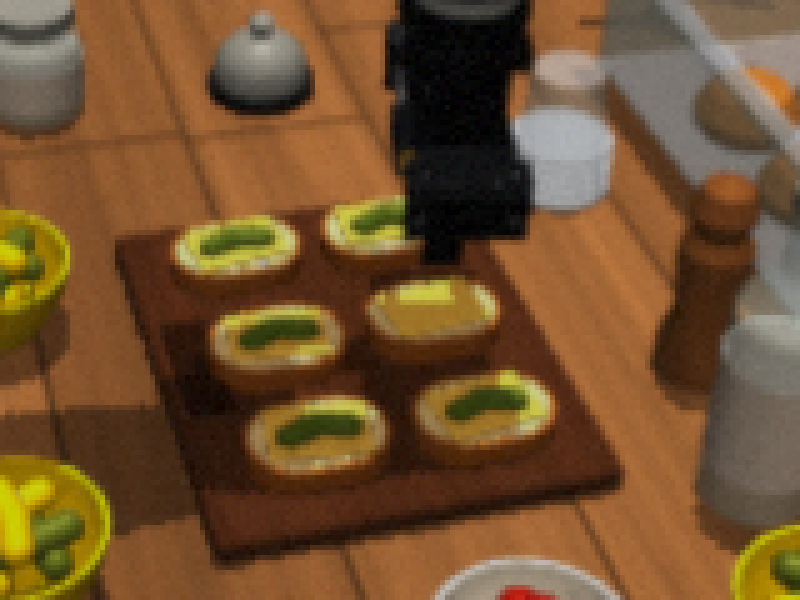

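The fingertip is about 3 cm above the middle of the bare cheese (434,303), and it held still there for over 2 s. Next I go up and across to the gherkins.

Emit:
{"api": "servo_tool", "payload": {"deltas": [[0,[0,0,-0.05],[0,0,0]],[0,[0,0,-0.1],[0,0,0]],[0,[0,0,-0.15],[0,0,0]],[0,[0,0,-0.18],[0,0,0]],[0,[0,0,-0.18],[0,0,0]],[0,[0.11,-0.335,-0.18],[0,0,0]],[0,[0.11,-0.335,-0.18],[0,0,0]],[0,[0.11,-0.335,-0.18],[0,0,0]],[0,[0.11,-0.335,-0.18],[0,0,0]],[0,[0.11,-0.335,-0.18],[0,0,0]],[0,[0.11,-0.335,-0.18],[0,0,0]],[0,[0.11,-0.335,-0.18],[0,0,0]],[0,[0.11,-0.335,-0.18],[0,0,0]],[0,[0.11,-0.335,-0.18],[0,0,0]],[0,[0.11,-0.335,-0.18],[0,0,0]],[0,[0.11,-0.335,-0.18],[0,0,0]],[0,[0.11,-0.335,-0.13],[0,0,0]],[0,[0.11,-0.335,-0.08],[0,0,0]],[0,[0.11,-0.335,-0.07],[0,0,0]],[0,[0.11,-0.335,-0.07],[0,0,0]]]}}

```text
t: 11.8
eef_pos: [0.4313, -0.321, 0.1411]
eef_rot: [-0.357, -3.117, -0.005]
wrist_force: [0.8, -0.1, 0.0]
width: 0.006
```

Run:
```python
from h import *
st=get_state();P=st['eef_pos'];R=cv2.Rodrigues(st['eef_rot'])[0];print(st['t'],P,(R.T@(np.r_[.432,-.323,.098]-P)).round(4))
s=grab_frame("side")[:,:,::-1]
c=cv2.resize(s[200:320,180:340],(800,600),interpolation=cv2.INTER_NEAREST)
for q in(P,[P[0],P[1],.07]):
    v=proj("side",q);cv2.drawMarker(c,(int((v[0]-180)*5+2),int((v[1]-200)*5+2)),(0,0,255),0,14,1)
cv2.imwrite("pics/p4.png",c)
```

```text
11.8 [ 0.43131251 -0.32096062  0.14114337] [-0.0013 -0.0019  0.0431]
```

View pics/p4.png

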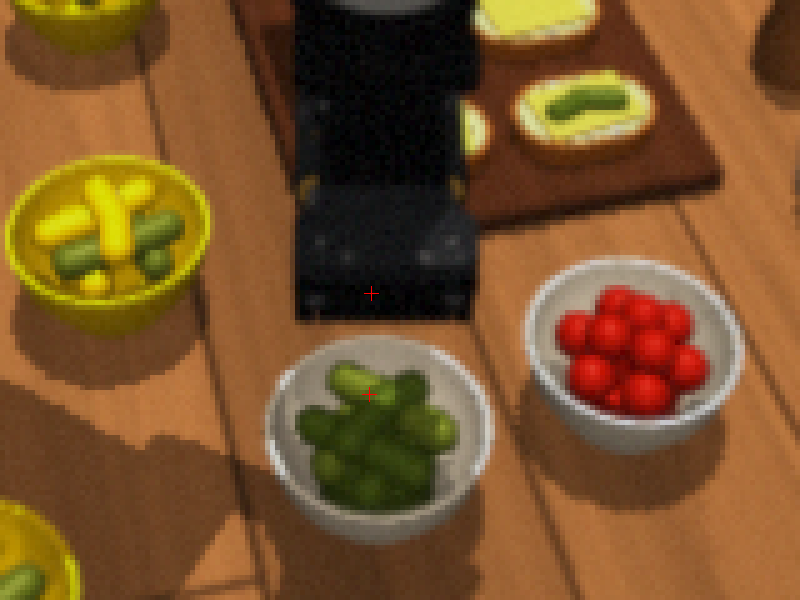

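Emit:
{"api": "servo_tool", "payload": {"deltas": [[0,[-0.002,-0.006,0.02],[0,0,0]],[0,[-0.002,-0.006,0.035],[0,0,0]],[0,[-0.002,-0.006,0.04],[0,0,0]],[0,[-0.002,-0.006,0.04],[0,0,0]],[0,[-0.002,-0.006,0.04],[0,0,0]],[0,[-0.002,-0.006,0.04],[0,0,0]],[0,[-0.002,-0.006,0.04],[0,0,0]],[0,[-0.002,-0.006,0.04],[0,0,0]],[0,[-0.002,-0.006,0.04],[0,0,0]],[0,[-0.002,-0.006,0.04],[0,0,0]]]}}

```text
t: 12.85
eef_pos: [0.4324, -0.3292, 0.1032]
eef_rot: [0.36, 3.121, -0.0]
wrist_force: [-0.1, 0.4, 0.0]
width: 0.005
```

Run:
```python
from h import *
st=get_state();P=st['eef_pos'];print(st['t'],P,at("side",(255.5,285.1),.055),at("top",(356.75,213.25),.055))
s=grab_frame("side")[:,:,::-1]
cv2.imwrite("pics/p5.png",cv2.resize(s,(800,600)))
```

```text
12.85 [ 0.43244187 -0.3291819   0.10322824] [ 0.434  -0.3297  0.055 ] [ 0.4315 -0.3227  0.055 ]
```

View pics/p5.png

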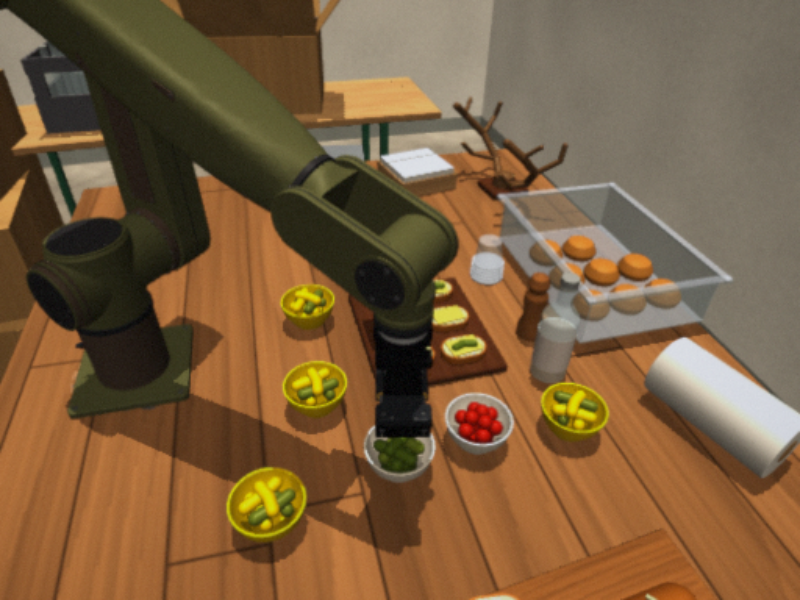

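The hand is above the white gherkin bowl at (400,450), with the grasp point about 52 mm over the heap and about 3–7 mm from its middle. Everything else visible is where it was, so I'm handing in.

Run:
```python
from station import *
print(close_job())
```

```text
the job is handed in; nothing more can be done
None
```

I rang the bell, pointed at the missed sandwich, then pointed at the white gherkin bowl, and handed the job in at about 13 s with the hand still there. No verdict came back.

- **Bell:** I pressed the plunger right down, with the fingertips at z 0.059 m and about 13 N on the wrist. Pictures afterwards showed it up again and the bell where it had been.
- **Missed sandwich:** It was in the far row, middle place. I held still for over 2 s, with the grasp point about 54 mm above the cheese and about 3 mm from its estimated middle.
- **Gherkins:** The grasp point is about 52 mm above the heap and within 7 mm of the bowl's middle. The wrist force there was near zero.
- **Crossings:** I crossed the rest of the food with the fingertips at about 0.25 m. The last side picture showed nothing moved or touched, but the arm hid the bell and jar in it. I took no top picture at the end.

**Disagreement:** My first rough pixel readings put the two cameras up to 18 mm apart in y. Closer measurements brought that down to about 6–7 mm for the bell and gherkin bowl, and the outline check on the sandwich fitted to within a few millimetres. I aimed between the two for the plunger and close to the side-camera value for the bowl. Both differences are well inside the pointing tolerances.

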